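# Stack the kit parts on their two stands

## Task

Make up the kit on the two stands: over the stud of the round aluminium stand put the cream tube socket first, flange down, and then the copper ground lug on top of it; over the stud of the square brown phenolic stand put the large steel washer first and then the brass hexagon nut on top of it. Each part must sit flat and fully down on what is below it, with everything let go, and the tape dispenser, the fuse holder and the screw tray must stay where they are.

Things in the scene. Friction and masses are not known exactly. Their poses are not given: they have to be found in the camera images.
- round_stand: Fixed kit stand of cast aluminium: a round base 84 mm across and 12 mm thick, in its middle a steel shoulder 32 mm across whose flat top is 22 mm above the table, and on that an upright steel stud 10 mm thick that ends 62 mm above the table (its last 7 mm taper). Origin: centre of the underside, on the stud's axis; z up.
- square_stand: Fixed kit stand made of a brown phenolic board 80 x 80 mm and 12 mm thick, in its middle a steel shoulder 32 mm across whose flat top is 22 mm above the table, and on that an upright steel stud 10 mm thick that ends 58 mm above the table (its last 7 mm taper). Origin: centre of the underside, on the stud's axis; z up, x and y along the board's sides.
- socket: Loose cream bakelite tube socket, 24 mm high, lying flange down on the table, with a ring of dark pin holes in its top. Flange at the bottom 48 mm across and 5 mm thick with two small steel ears along its x axis (to 34.5 mm from the centre, 18 mm wide, 3 mm thick); above the flange a round body 38 mm across; a 20 mm hole right through. Origin: centre of the underside, on the hole's axis; z up. About 50 g.
- lug: Loose flat copper ground lug 8 mm thick: a ring 46 mm across with a 20 mm hole and a straight tongue 14 mm wide that reaches 46 mm from the hole's centre along the lug's +x. Origin: on the hole's axis, at the underside; z up. About 50 g.
- washer: Loose plain round steel washer, 52 mm across, 8 mm thick, with a 20 mm hole. Origin: on the hole's axis, at the underside; z up. About 70 g.
- nut: Loose brass hexagon nut, 38 mm across its flats (44 mm across corners), 18 mm high, with a 20 mm hole right through. Origin: on the hole's axis, at the underside; z up; its x axis points square at one flat (the flats come every 60 degrees). About 100 g.
- dispenser: Bystander, not to be disturbed: hand-crank tape dispenser frame of cast aluminium, base 150 mm (x) by 85 mm (y), 106 mm high with the crank, which stands out to 94 mm on its +y side. Origin: centre of the base's underside.
- fuse_holder: Bystander, not to be disturbed: glass fuse in two steel clips on a small brown base 66 mm (x) by 22 mm (y), 24 mm high in all. Origin: centre of the underside.
- tray: Bystander, not to be disturbed: open white enamel steel tray with brass screws in it, 120 mm (x) by 90 mm (y), 30 mm high. Origin: centre of the underside.
Things that resemble listed ones, but are neither listed nor needed, are in the scene too. Several things look just like the washer: the one meant starts farthest to the robot's right.

How it is judged:
At the end, for the whole second after the job is handed in: On the round stand the tube socket sits 22 mm and the lug 46 mm above the stand's underside; on the square stand the washer sits 22 mm and the nut 30 mm above it. Each: height within 2.5 mm, within 8 mm of the stud's axis, upright within 0.1 rad, at rest (below 0.02 m/s, 0.2 rad/s) (horizontal distance between each of socket, lug and round_stand below 0.008 m and z of socket in the frame of round_stand between 0.0195 and 0.0245 m and angle between each of socket, lug, washer, nut's own z axis and vertical below 0.1 rad and linear speed of each of socket, lug, washer, nut below 0.02 m/s and angular speed of each of socket, lug, washer, nut below 0.2 rad/s and z of lug in the frame of round_stand between 0.0435 and 0.0485 m and horizontal distance between each of washer, nut and square_stand below 0.008 m and z of washer in the frame of square_stand between 0.0195 and 0.0245 m and z of nut in the frame of square_stand between 0.0275 and 0.0325 m); the robot touches nothing.
It fails at once if a bystander (dispenser, fuse holder or tray) is moved by more than 15 mm (distance of any of dispenser, fuse_holder, tray from where it was at the start of the episode above 0.015 m).
It also fails if it takes over 109 s, if anything falls off the work surface, if the arm or the gripper's body presses on something with over 40 N, if the wrist force passes 120 N, or if a joint passes its speed limit or range.

## Robot

A 6-joint arm with a two-finger parallel gripper is mounted at the origin on the work surface. World frame = base frame: x ahead of the robot, y to its left, z up, the work surface at z = 0. Lengths are in m, angles in rad, forces in N, time in s.
With the tool pointing down it reaches from about 0.35 to 0.775 m from the base axis. Payload 5.5 kg.
Tool frame: the origin (TCP) lies midway between the tips of the shut fingers; the grasp point (between the pads) lies 19 mm behind it; z points along the fingers, y is the line along which they close (so a half turn about z gives the same grasp; the last joint's range is limited). The gripper opens to 85 mm and grips with 20 to 120 N. Pads are 22 mm wide; open, the fingers measure 114 mm over their backs; the gripper's body (76 mm by 85 mm) begins 54 mm behind the grasp point. The pads swing forward as they close: fully open they stand 13 mm farther back than shut.
Start: joints at [-1.394, 0.313, 0.046, 1.304, 0, 1.431], TCP at [0.179, -0.546, 0.231] pointing down, gripper open.
Joint ranges: [-2.76, 2.76], [-0.86, 1.69], [-1.03, 1.26], [-2.2, 2.34], [-1.47, 1.5], [-3.14, 3.14]. Speed limits (rad/s): [2.57, 2.57, 3.14, 3.14, 3.14, 3.14].

## Interface

Orientations are given as a unit quaternion [w, x, y, z].
In Python, from workcell import env gives the robot as it stands.
- The arm moves only by the tool move_arm, never from a script. Its argument "targets" is a list of rows, each a list of 3 entries, a list of its own where there are three numbers: the shift along the tool's x, y, z in mm, then the turn, a rotation vector about the tool's x, y, z in units of 10 degrees (1.0 is 10 degrees), then the closure, from -1 (fully open) to 1 (shut). In form: [[[dx, dy, dz], [ax, ay, az], gripper], ...]. A call has 1 to 5 rows; each row is the pose to reach, as a shift and turn from the pose commanded when the call began, along the tool's axes at that moment; what a row does not reach only later rows make up. A row lasts 1/8 s, in which the tool goes at most 62.5 mm and 10.7 degrees, less where a joint would pass 70% of its speed; a pose out of reach is approached as far as the arm can. A call with a gripper value outside its range is refused whole. The fingers move at their own pace and stop on an object; "squeeze" is the grip in N (left out, the last holds). Time passes only in rows, so rows that repeat a pose let the fingers close. It gives the time, the measured TCP pose, the force, the opening and the grip force at its end, in the units of the state.
- env.get_state(): the state, without advancing time (a new reading comes with each control period).
- env.read_camera(name): name is "scene" or "side" or "wrist"; returns a dict with "pixels" (384x512x3 uint8, red, green, blue), "fovy" (degrees; the focal length in pixels is half the picture's height over the tangent of half this angle, whatever the lens; pixels are square), "cx", "cy" (the principal point, pixels), "extrinsics" (4x4, takes a point from world to camera coordinates); the wrist camera has in their place "mount" (4x4, takes a point from camera to tool coordinates, whose origin is the TCP and whose axes are the flange's). Camera axes: x right, y up, looking along -z (the intrinsics and any distortion apply to the point x, -y, -z); pixel columns grow to the right and rows downward; lengths in m; the calibration is good to about 2 mm. A picture is of the moment at which its call begins: read the wrist's pose just before it. There is no depth.
- env.hand_in(): hands the job in; it is judged then, once.
Trained networks look in a picture, given as the dict that the camera call returned (one of the last four; its "shot" number tells which), for a name from the list of things; names that differ only in an ending like _2 or _b are one class to them, and where a whole thing is asked for, a point or a joint stands for the part that bears it (a point fixed in the world has none). Each returns a list of dicts, best first, with "confidence" (0 to 1); they miss things now and then, are a little off and sometimes report something else, mostly with a low value. They report only what shows in the picture. A call takes as long as a camera call. They do not tell look-alikes from the thing itself.
- env.spot_in(thing, picture): "centre" ([x, y, z] in m, in world coordinates, good to about 4 mm: the middle of the surface that is visible of it).
- env.regions_of(thing, picture): "mask" (384x512 bool, what is visible of it).
- env.landmark_of(thing, picture): "centre" ([x, y, z] in m, in world coordinates, good to about 4 mm: a listed point, or the origin of a listed thing).
The state is a dict: "clock": time; "joint_pos": joint angles; "qvel": joint speeds; "tau": joint torques, N m; "tcp_pos": TCP position; "orientation": TCP orientation; "wrist_force": force on the tool from outside, world axes, zero at the start; "ft_torque": the same for the moment, N m; "finger_gap": finger opening in m; "grip_force": force on a finger pad.
Only numpy, scipy, OpenCV 4.12 (cv2) and the standard library are available. Lean on these libraries where they do the work, as an engineer would, in place of code of your own. Each camera call takes 0.05 s, during which the arm holds its last target. There are 200 camera calls.

## Working session

There is one attempt and no reset: what is moved stays moved. The work goes in short steps, Python scripts to look and compute and a tool call to move; the robot and the scene stay as the last step left them, time stands still between calls to the robot, and variables do not carry over. Pictures are saved under pics/ and viewed, at most 14 in all, crops included, and the job is handed in when it is done.

Besides the shell and the picture viewer there is one more tool, called after "Call:" as name([rows], argument=value, ...), one row to a line, values as JSON. move_arm: Moves the arm, as the interface text tells. Its arguments: {"type":"object","properties":{"targets":{"type":"array","items":{"type":"array"}},"squeeze":{"type":"number"}},"required":["targets"]}

```bash
mkdir -p pics; ls
cat > h.py <<'E'
import numpy as np, cv2, json
from workcell import env
def save(p,n): cv2.imwrite('pics/'+n,cv2.cvtColor(p['pixels'],cv2.COLOR_RGB2BGR))
E
python3 - <<'E'
from h import *
s=env.get_state(); print(s)
for c in ['scene','side']:
    p=env.read_camera(c); save(p,c+'0.png'); print(c,{k:v for k,v in p.items() if k!='pixels'})
    for t in ['round_stand','square_stand','socket','lug','washer','nut','dispenser','fuse_holder','tray']:
        print(t,[(np.round(d['centre'],3).tolist(),round(d['confidence'],2)) for d in env.landmark_of(t,p)])
print(env.read_camera('wrist').keys())
E
```

```text
pics
{'clock': 0.0, 'joint_pos': array([-1.39361042e+00,  3.14022171e-01,  4.49731703e-02,  1.30363371e+00,
        3.81869141e-06,  1.43119395e+00]), 'qvel': array([-0.00044389,  0.00036626, -0.00127319,  0.00043878,  0.00113804,
        0.00103867]), 'tau': array([-1.03455488e-05, -4.80628574e+01,  2.98531616e+01,  1.94321678e-02,
       -1.02094295e-04, -5.61138464e-06]), 'tcp_pos': array([ 0.17901844, -0.54586621,  0.23039414]), 'orientation': array([-9.43059995e-04,  9.87481414e-01,  1.57732582e-01, -1.58141672e-05]), 'wrist_force': array([ 0.0600352 , -0.73368779, -0.23714357]), 'ft_torque': array([-0.004944  ,  0.01990488, -0.02866329]), 'grip_force': 0.0, 'finger_gap': 0.08537821158558258}
scene {'fovy': 53.70532807581107, 'cx': 255.3840166091518, 'cy': 195.6041520103902, 'extrinsics': array([[-0.81577073,  0.57820988,  0.01383659,  0.4154512 ],
       [-0.4505959 , -0.65036026,  0.6115512 ,  0.20858366],
       [ 0.36260372,  0.49265086,  0.79108386, -1.40396368],
       [ 0.        ,  0.        ,  0.        ,  1.        ]]), 'shot': 1}
round_stand [([0.637, 0.258, 0.002], 0
[... 583 characters left out ...]
780861 ,  0.48073747,  0.83160063,  0.09924302],
       [ 0.4489343 , -0.70032953,  0.55497437, -1.9920827 ],
       [ 0.        ,  0.        ,  0.        ,  1.        ]]), 'shot': 2}
round_stand [([0.639, 0.262, -0.002], 0.71)]
square_stand [([0.461, 0.037, -0.001], 0.81)]
socket [([0.631, -0.288, -0.0], 0.68)]
lug [([0.456, -0.206, -0.004], 0.44)]
washer [([0.461, 0.039, -0.003], 0.72), ([0.473, 0.219, -0.002], 0.48), ([0.47, 0.32, 0.003], 0.39), ([0.37, 0.294, 0.0], 0.38)]
nut [([0.619, 0.01, 0.002], 0.46)]
dispenser [([0.571, -0.517, 0.001], 0.62)]
fuse_holder [([0.544, 0.121, -0.004], 0.47)]
tray [([0.461, 0.465, -0.002], 0.63)]
dict_keys(['pixels', 'fovy', 'cx', 'cy', 'mount', 'shot'])
```

View pics/scene0.png

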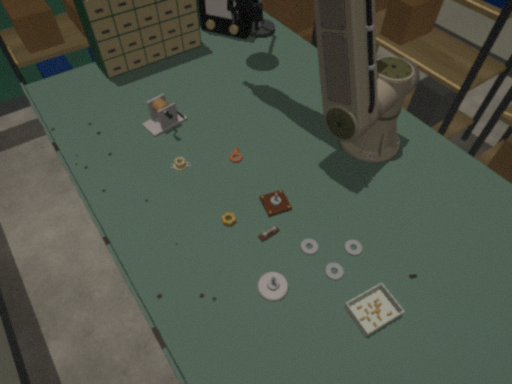

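View pics/side0.png

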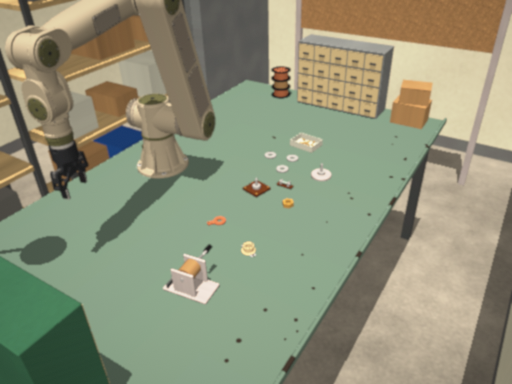

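The scene picture shows three washer candidates at pixels (310,246), (354,247) and (334,271), at y ≈ 0.22, 0.32 and 0.29. The one farthest right has the smallest y, so it is (310,246). Single candidates: socket (180,162), lug (236,156), nut (229,218), round stand (273,286) and square stand (276,202). Next is a close crop to check that choice.

```bash
cat >> h.py <<'E'
from scipy.spatial.transform import Rotation as R
def pose():
    s=env.get_state(); q=s['orientation']
    return np.array(s['tcp_pos']), R.from_quat(np.r_[q[1:],q[0]]).as_matrix()
def down(yaw): # closing axis (tool y) at world angle yaw, z down
    y=np.array([np.cos(yaw),np.sin(yaw),0]); z=np.array([0,0,-1.]); return np.c_[np.cross(y,z),y,z]
def go(xyz,yaw=None):
    """shift (mm) and turn (10deg) to TCP xyz, tool y at yaw (mod pi, nearest)"""
    p,M=pose(); d=M.T@(np.array(xyz)-p)*1000
    if yaw is None: yaw=np.arctan2(M[1,1],M[0,1])
    r=min([R.from_matrix(M.T@down(a)).as_rotvec() for a in (yaw,yaw+np.pi)],key=np.linalg.norm)
    print('shift',np.round(d,1).tolist(),'turn',np.round(np.degrees(r)/10,2).tolist(),'rows',round(np.linalg.norm(d)/62.5,1),round(np.linalg.norm(r)*18/np.pi/1.07,1))
def cam(p,P=None,M=None):
    """f, C (camera->world 4x4)"""
    f=192/np.tan(np.radians(p['fovy'])/2)
    if 'extrinsics' in p: return f,np.linalg.inv(p['extrinsics'])
    T=np.eye(4);T[:3,:3]=M;T[:3,3]=P
    return f,T@p['mount']
def px2w(p,uv,z,P=None,M=None):
    f,C=cam(p,P,M); d=np.array([(uv[0]-p['cx'])/f,-(uv[1]-p['cy'])/f,-1.]); d=C[:3,:3]@d; o=C[:3,3]
    return o+d*(z-o[2])/d[2]
def w2px(p,X,P=None,M=None):
    f,C=cam(p,P,M); c=np.linalg.inv(C)@np.r_[X,1]; return np.array([p['cx']+f*c[0]/-c[2],p['cy']-f*c[1]/-c[2]])
def look(name,things=()):
    P,M=pose(); p=env.read_camera('wrist'); save(p,name)
    for t in things:
        print(t,[(np.round(d['centre'],4).tolist(),round(d['confidence'],2)) for d in env.landmark_of(t,p)][:3])
    return p,P,M
E
python3 - <<'E'
from h import *
p=env.read_camera('scene'); print(env.read_camera('wrist')['mount'], env.read_camera('wrist')['fovy'])
im=cv2.cvtColor(p['pixels'],cv2.COLOR_RGB2BGR)[130:310,150:390]; cv2.imwrite('pics/crop1.png',cv2.resize(im,None,fx=3.3,fy=3.3,interpolation=cv2.INTER_CUBIC))
go([.57,-.27,.25],1.5708)
E
```

```text
[[-4.69687790e-05  9.66079699e-01  2.58244097e-01  6.43683979e-02]
 [ 9.99999990e-01  8.05370495e-05 -1.19408073e-04  7.10018770e-04]
 [-1.36155933e-04  2.58244089e-01 -9.66079692e-01 -1.42463511e-01]
 [ 0.00000000e+00  0.00000000e+00  0.00000000e+00  1.00000000e+00]] 63.5460468008543
shift [457.5, -140.9, -18.7] turn [0.0, 0.0, 1.82] rows 7.7 1.7
```

View pics/crop1.png

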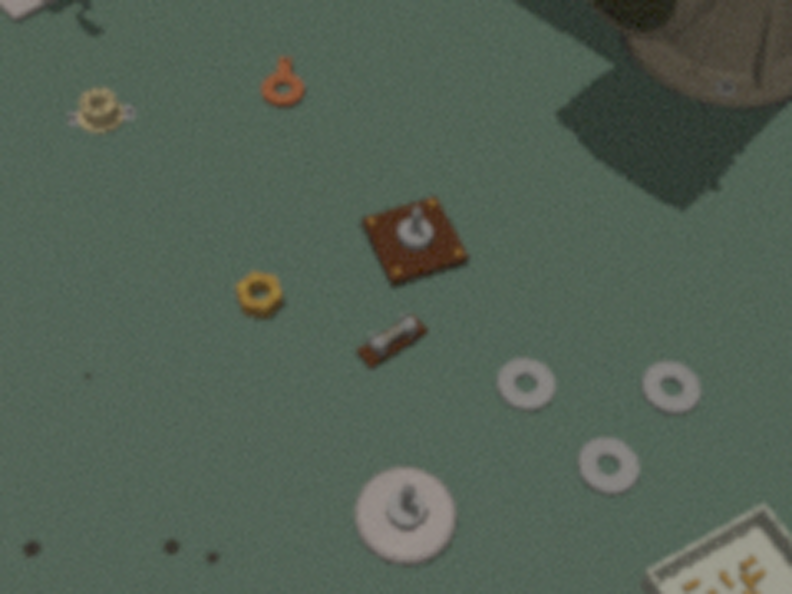

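The crop confirms it: the wanted washer is at crop (526,383), with the two look-alikes at (672,387) and (609,464). Moving over the socket.

Call:
move_arm([
  [[492, -118, 0], [0, 0, 1.8], -1],
  [[492, -118, 0], [0, 0, 1.8], -1],
  [[492, -118, 0], [0, 0, 1.8], -1],
  [[492, -118, 0], [0, 0, 1.8], -1],
  [[492, -118, 0], [0, 0, 1.8], -1],
])

```text
clock: 1.82
tcp_pos: [0.4436, -0.3835, 0.2315]
orientation: [0.0, 1.0, 0.001, 0.0]
wrist_force: [0.6, 0.0, 0.0]
finger_gap: 0.0856
grip_force: 0.0
```

Call:
move_arm([
  [[166, -103, 0], [0, 0, 0], -1],
  [[166, -103, 0], [0, 0, 0], -1],
  [[166, -103, 0], [0, 0, 0], -1],
  [[166, -103, 0], [0, 0, 0], -1],
  [[166, -103, 0], [0, 0, 0], -1],
])

```text
clock: 2.45
tcp_pos: [0.6078, -0.2807, 0.2308]
orientation: [-0.0, 1.0, 0.002, -0.0]
wrist_force: [0.3, 0.4, -0.7]
finger_gap: 0.0851
grip_force: 0.0
```

```bash
cat >> h.py <<'E'
def blob(t,p,P,M,ztop,n=0):
    """mask outline -> world at height ztop: min-area rect & centroid"""
    r=env.regions_of(t,p)
    for d in r[:2]:
        m=d['mask'].astype(np.uint8); c=max(cv2.findContours(m,0,2)[0],key=cv2.contourArea)[:,0].astype(float)
        W=np.array([px2w(p,u,ztop,P,M)[:2] for u in c])*1000
        cc,sz,a=cv2.minAreaRect(W.astype(np.float32)); ec,es,ea=cv2.fitEllipse(W.astype(np.float32))
        (ci,ri)=cv2.minEnclosingCircle(W.astype(np.float32))
        print(t,'conf',round(d['confidence'],2),'px',c.mean(0).round(),'rect',np.round(cc,1),np.round(sz,1),round(a,1),'ell',np.round(ec,1),np.round(es,1),round(ea,1),'circ',np.round(ci,1),round(ri,1))
E
python3 - <<'E'
from h import *
p,P,M=look('w1.png',['socket']); print(P)
blob('socket',p,P,M,.024)
E
```

```text
socket [([0.6299, -0.285, 0.002], 0.73)]
[ 0.60784039 -0.28069653  0.23076119]
socket conf 0.75 px [261. 149.] rect [ 632.8 -283.1] [44.6 63.5] 35.8 ell [ 632.9 -283.4] [41.5 61.5] 64.9 circ [ 633.3 -282.3] 33.2
```

View pics/w1.png

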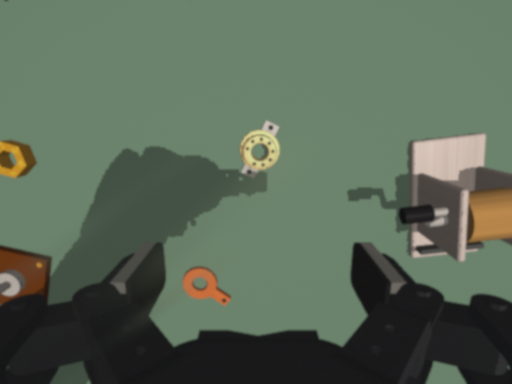

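The wrist view shows the socket hole at (261,150) with ears at (271,127) and (249,171). The lug ring is at (200,281) with its tongue end at (228,299). The nut (12,158) and part of the square stand (10,285) are in frame too.

Run:
```python
from h import *
p,P,M=look('w1b.png',['lug','socket'])
hsv=cv2.cvtColor(p['pixels'],cv2.COLOR_RGB2HSV)
def seg(lo,hi,box,z):
    m=cv2.inRange(hsv,lo,hi); k=np.zeros_like(m); x0,y0,x1,y1=box; k[y0:y1,x0:x1]=m[y0:y1,x0:x1]
    c=max(cv2.findContours(k,0,1)[0],key=cv2.contourArea); e=cv2.fitEllipse(c)
    print('ell',np.round(e[0],1),np.round(e[1],1),round(e[2]),'world',px2w(p,e[0],z,P,M).round(4)); return k
seg((22,60,150),(35,255,255),(235,120,290,180),.024)
print('hole',px2w(p,(260.5,150.5),.024,P,M))
k=seg((5,120,120),(14,255,255),(170,260,218,303),.008)
print('lug ring',px2w(p,(200,281.5),.008,P,M),'tip',px2w(p,(228,299),.008,P,M))
print('ears',px2w(p,(271.5,127),.003,P,M),px2w(p,(248,171),.003,P,M))
blob('lug',p,P,M,.008)
```

```text
lug [([0.4531, -0.2026, 0.0017], 0.63)]
socket [([0.6297, -0.2827, 0.0023], 0.57)]
ell [258.8 148.1] [37.7 39.6] 151 world [ 0.6329 -0.2845  0.024 ]
hole [ 0.63025159 -0.28641554  0.024     ]
ell [200.1 283. ] [29.4 38.9] 123 world [ 0.4539 -0.2073  0.008 ]
lug ring [ 0.45609587 -0.20722894  0.008     ] tip [ 0.42986719 -0.24354618  0.008     ]
ears [ 0.65517777 -0.29939026  0.003     ] [ 0.60301524 -0.27152172  0.003     ]
lug conf 0.55 px [207. 285.] rect [ 453.8 -215.4] [66.  47.1] 75.2 ell [ 452.5 -211.8] [44.2 67.2] 143.4 circ [ 448.4 -213.9] 34.5
lug conf 0.21 px [ 22. 159.] rect [617.8   1.8] [39.5 44.1] 77.9 ell [619.5   8.2] [42.9 52.7] 10.8 circ [618.6   6. ] 26.0
```

Call:
move_arm([
  [[22, 5, 50], [0, 0, 1.0], -1],
  [[22, 5, 100], [0, 0, 2.0], -1],
  [[22, 5, 150], [0, 0, 2.8], -1],
  [[22, 5, 180], [0, 0, 2.8], -1],
  [[22, 5, 180], [0, 0, 2.8], -1],
])

```text
clock: 3.42
tcp_pos: [0.6272, -0.2854, 0.0483]
orientation: [-0.001, 0.971, -0.241, -0.003]
wrist_force: [-0.2, 0.1, 0.8]
finger_gap: 0.0857
grip_force: 0.0
```

Run:
```python
from h import *
go([.630,-.286,.006],np.radians(62))
```

```text
shift [3.1, -0.7, 42.3] turn [-0.0, 0.04, 0.01] rows 0.7 0.0
```

Call:
move_arm([
  [[3, -1, 42], [0, 0, 0], -1],
  [[3, -1, 42], [0, 0, 0], -1],
  [[3, -1, 42], [0, 0, 0], -1],
  [[3, -1, 42], [0, 0, 0], 0.4],
  [[3, -1, 42], [0, 0, 0], 0.4],
], squeeze=40)

```text
clock: 4.05
tcp_pos: [0.6337, -0.2871, 0.011]
orientation: [0.0, 0.971, -0.241, 0.001]
wrist_force: [-0.7, 0.1, -0.7]
finger_gap: 0.0515
grip_force: 0.0
```

Call:
move_arm([
  [[0, 0, 0], [0, 0, 0], 0.6],
  [[0, 0, 0], [0, 0, 0], 0.6],
  [[0, 0, 0], [0, 0, 0], 0.6],
  [[0, 0, 0], [0, 0, 0], 0.6],
])

```text
clock: 4.55
tcp_pos: [0.6335, -0.2869, 0.0105]
orientation: [0.0, 0.971, -0.241, 0.001]
wrist_force: [-0.6, 0.2, 5.0]
finger_gap: 0.0352
grip_force: 40.6
```

Call:
move_arm([
  [[0, 0, -40], [0, 0, 0], 0.6],
  [[0, 0, -80], [0, 0, 0], 0.6],
  [[0, 0, -120], [0, 0, 0], 0.6],
  [[0, 0, -120], [0, 0, 0], 0.6],
])

```text
clock: 5.05
tcp_pos: [0.635, -0.2878, 0.1336]
orientation: [0.001, 0.971, -0.241, 0.003]
wrist_force: [1.2, -1.1, -1.7]
finger_gap: 0.0351
grip_force: 40.2
```

Run:
```python
from h import *
p,P,M=look('w2.png',['socket']); print(env.get_state()['finger_gap'],env.get_state()['grip_force'],P)
go([.63,.26,.17],np.radians(90))
```

```text
socket [([0.6304, -0.2871, 0.1274], 0.77)]
0.035235769451152414 40.23290368029848 [ 0.63496282 -0.28782769  0.13358773]
shift [-257.8, -482.0, -40.9] turn [0.0, -0.0, -2.78] rows 8.8 2.6
```

View pics/w2.png

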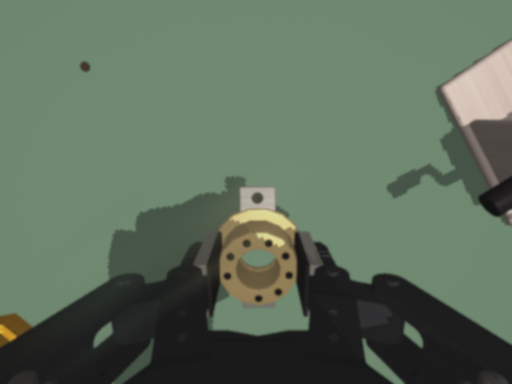

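The socket is held level, with its hole at about (258,265) and its ears along the tool's x. Carrying it to the round stand.

Call:
move_arm([
  [[-288, -466, -66], [0, 0, -2.8], 0.6],
  [[-288, -466, -66], [0, 0, -2.8], 0.6],
  [[-288, -466, -66], [0, 0, -2.8], 0.6],
  [[-288, -466, -66], [0, 0, -2.8], 0.6],
  [[-288, -466, -66], [0, 0, -2.8], 0.6],
])

```text
clock: 5.78
tcp_pos: [0.6103, 0.0249, 0.1647]
orientation: [-0.0, 1.0, 0.001, -0.002]
wrist_force: [0.8, -1.0, -1.0]
finger_gap: 0.0351
grip_force: 40.2
```

Run:
```python
from h import *
go([.6,.26,.2],np.radians(90))
```

```text
shift [-9.9, -235.1, -35.2] turn [-0.0, 0.02, 0.01] rows 3.8 0.0
```

Call:
move_arm([
  [[-10, -232, -35], [0, 0, 0], 0.6],
  [[-10, -232, -35], [0, 0, 0], 0.6],
  [[-10, -232, -35], [0, 0, 0], 0.6],
  [[-10, -232, -35], [0, 0, 0], 0.6],
  [[-10, -232, -35], [0, 0, 0], 0.6],
])

```text
clock: 6.4
tcp_pos: [0.6103, 0.1542, 0.1994]
orientation: [-0.022, 0.999, 0.05, -0.003]
wrist_force: [0.3, 0.3, -1.1]
finger_gap: 0.0347
grip_force: 40.3
```

Run:
```python
from h import *
p,P,M=look('w3.png',['round_stand','socket','washer']); print(P)
for d in env.regions_of('round_stand',p)[:1]:
    m=d['mask'].astype(np.uint8); print(d['confidence'],cv2.boundingRect(m))
for X in ([.638,.26,.012],[.638,.26,.022],[.638,.26,.062]): print(w2px(p,X,P,M))
```

```text
round_stand [([0.6425, 0.262, 0.0017], 0.58)]
socket [([0.6414, 0.2608, 0.0033], 0.16)]
washer [([0.4697, 0.324, -0.0012], 0.91), ([0.3724, 0.294, -0.0013], 0.43), ([0.4643, 0.4665, 0.0038], 0.16)]
[0.61032769 0.15423714 0.19944706]
0.66 (132, 98, 78, 79)
[168.32300902 138.16441352]
[165.20077601 138.95428773]
[150.57113529 142.65534908]
```

View pics/w3.png

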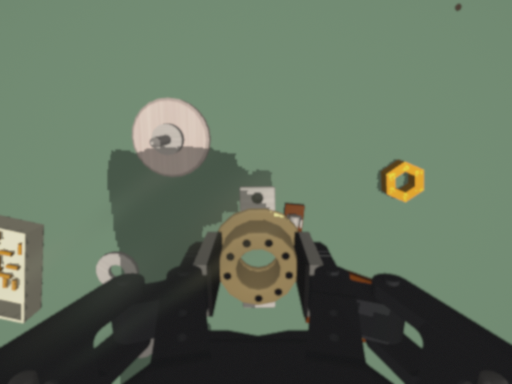

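The round stand's disc is at (171,137), within 3 px of its predicted position. The nut is at (405,181). The arm was still moving when this was taken, so I'll finish the move and measure again.

Run:
```python
from h import *
print(env.get_state()['joint_pos'].round(3))
go([.6,.26,.2],np.radians(90))
```

```text
[0.098 0.428 0.136 1.281 0.044 3.141]
shift [0.5, -106.6, 4.2] turn [-0.25, 0.03, 0.57] rows 1.7 0.6
```

Joint 6 hit its limit here (q6 = π + q1 − yaw), so I'm turning the tool +45° in yaw.

Call:
move_arm([
  [[0, 0, 0], [0, 0, -1], 0.6],
  [[0, 0, 0], [0, 0, -2], 0.6],
  [[0, 0, 0], [0, 0, -3], 0.6],
  [[0, 0, 0], [0, 0, -4], 0.6],
  [[0, 0, 0], [0, 0, -4.5], 0.6],
])

```text
clock: 7.28
tcp_pos: [0.61, 0.1539, 0.1997]
orientation: [-0.021, 0.903, 0.43, 0.006]
wrist_force: [0.1, -0.1, -0.9]
finger_gap: 0.0351
grip_force: 40.2
```

Run:
```python
from h import *
p,P,M=pose()+(0,) if False else (None,)+pose(); print(env.get_state()['joint_pos'].round(3),P,M.round(3).tolist())
go([.6,.23,.2],np.radians(-45))
```

```text
[0.098 0.428 0.135 1.281 0.044 2.352] [0.61002914 0.15389045 0.19966731] [[0.631, 0.776, -0.007], [0.775, -0.63, 0.044], [0.029, -0.033, -0.999]]
shift [52.7, -55.7, 3.1] turn [-0.2, -0.16, 0.59] rows 1.2 0.6
```

Call:
move_arm([
  [[53, -56, 3], [-0.2, -0.16, 0.6], 0.6],
  [[53, -56, 3], [-0.2, -0.16, 0.6], 0.6],
  [[53, -56, 3], [-0.2, -0.16, 0.6], 0.6],
  [[53, -56, 3], [-0.2, -0.16, 0.6], 0.6],
])

```text
clock: 7.78
tcp_pos: [0.6004, 0.23, 0.2002]
orientation: [0.0, 0.925, 0.38, -0.0]
wrist_force: [0.1, -1.2, 0.2]
finger_gap: 0.0356
grip_force: 40.3
```

Run:
```python
from h import *
p,P,M=look('w4.png',['round_stand','socket','washer']); print(P,M[:,2])
for d in env.regions_of('round_stand',p)[:1]:
    m=d['mask'].astype(np.uint8); print(d['confidence'],cv2.boundingRect(m))
    c=max(cv2.findContours(m,0,2)[0],key=cv2.contourArea); e=cv2.fitEllipse(c); print(e,px2w(p,e[0],.012,P,M))
for X in ([.64,.26,.012],[.64,.26,.022],[.64,.26,.062]): print(w2px(p,X,P,M))
O=P+M@[-.0035,0,.0105]; print('sock top px',w2px(p,O+[0,0,.024],P,M))
go(np.array([.64,.26,.05])-M@[-.0035,0,0],np.radians(-45))
```

```text
round_stand [([0.6384, 0.2597, 0.0026], 0.63)]
socket [([0.5959, 0.2246, 0.1919], 0.8)]
washer [([0.4754, 0.2223, -0.0018], 0.93), ([0.4679, 0.3231, -0.0007], 0.62), ([0.3696, 0.2955, -0.0006], 0.61)]
[0.60039293 0.23004298 0.20017561] [ 2.94807195e-04 -7.90862001e-04 -9.99999644e-01]
0.71 (223, 88, 79, 81)
((262.30572509765625, 127.63645935058594), (78.62579345703125, 80.04161834716797), 179.65174865722656) [0.63906866 0.26093474 0.012     ]
[263.57112962 127.63218948]
[263.76322415 128.09037884]
[264.66657746 130.24508299]
sock top px [257.23320606 265.7066326 ]
shift [52.5, 6.4, 150.3] turn [0.0, -0.0, -0.03] rows 2.6 0.0
```

View pics/w4.png

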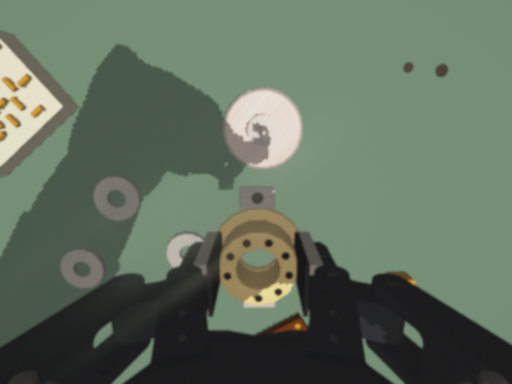

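The stand is at (262,128), and the socket's top is centred at about (258,270), so the socket sits roughly 5 mm behind the TCP along the tool's x. I'll allow for that.

Call:
move_arm([
  [[54, 5, 0], [0, 0, 0], 0.6],
  [[54, 5, 50], [0, 0, 0], 0.6],
  [[54, 5, 105], [0, 0, 0], 0.6],
  [[54, 5, 105], [0, 0, 0], 0.6],
  [[54, 5, 105], [0, 0, 0], 0.6],
])

```text
clock: 8.65
tcp_pos: [0.6431, 0.2656, 0.0973]
orientation: [0.0, 0.925, 0.381, 0.001]
wrist_force: [0.5, 0.8, 0.7]
finger_gap: 0.0354
grip_force: 40.3
```

Run:
```python
from h import *
p,P,M=look('w5.png',['socket','round_stand']); print(P)
c=np.array([.639,.261]); 
go(np.r_[c,.034]+M@[.0053,0,0])
print([w2px(p,np.r_[c,h],P,M).round() for h in (.055,.062)], w2px(p,P+M@[-.0053,0,.0105]+[0,0,.024],P,M))
```

```text
socket []
round_stand []
[0.64312895 0.26559454 0.09727427]
shift [-2.4, -0.2, 64.8] turn [0.02, -0.03, 0.0] rows 1.0 0.0
[array([258., 228.]), array([258., 232.])] [257.27435084 269.15387595]
```

View pics/w5.png

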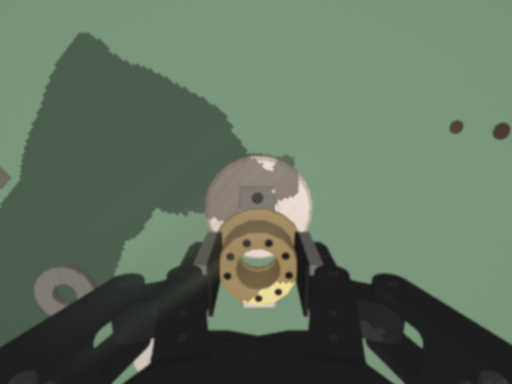

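Call:
move_arm([
  [[-1, 0, 25], [0, 0, 0], 0.6],
  [[-1, 0, 45], [0, 0, 0], 0.6],
  [[-2, 0, 58], [0, 0, 0], 0.6],
  [[-2, 0, 58], [0, 0, 0], 0.6],
])

```text
clock: 9.3
tcp_pos: [0.6406, 0.2642, 0.0374]
orientation: [0.0, 0.925, 0.381, 0.0]
wrist_force: [-0.1, -0.3, -1.0]
finger_gap: 0.0351
grip_force: 40.3
```

Run:
```python
from h import *
p,P,M=look('w6.png',['socket']); print(P, env.get_state()['wrist_force'])
go(np.r_[.639,.261,.033]+M@[.0053,0,0])
```

```text
socket [([0.6336, 0.2615, 0.0261], 0.66)]
[0.64059309 0.26418474 0.03741662] [ 0.94499625 -0.64697076 -0.3235827 ]
shift [1.0, 0.7, 5.6] turn [0.01, -0.01, 0.0] rows 0.1 0.0
```

View pics/w6.png

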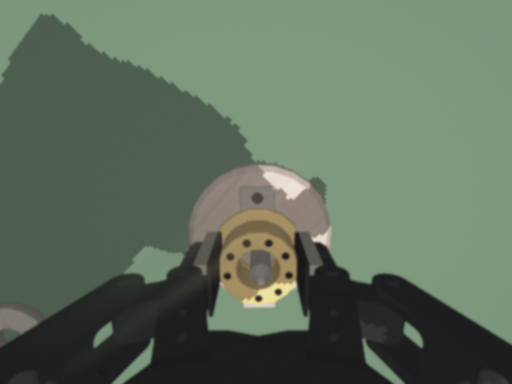

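The stud shows inside the hole at (260,268). Lowering fully, then releasing.

Call:
move_arm([
  [[1, 1, 5], [0, 0, 0], 0.6],
  [[1, 1, 5], [0, 0, 0], 0.6],
  [[1, 1, 5], [0, 0, 0], -1],
  [[1, 1, 5], [0, 0, 0], -1],
  [[1, 1, 5], [0, 0, 0], -1],
])

```text
clock: 10.02
tcp_pos: [0.6422, 0.2643, 0.0324]
orientation: [0.0, 0.925, 0.381, 0.0]
wrist_force: [-0.7, 0.4, 1.5]
finger_gap: 0.0849
grip_force: 0.0
```

Call:
move_arm([
  [[0, 0, -60], [0, 0, 0], -1],
  [[0, 0, -120], [0, 0, 0], -1],
  [[0, 0, -150], [0, 0, 0], -1],
])

```text
clock: 10.4
tcp_pos: [0.6435, 0.2648, 0.1869]
orientation: [0.001, 0.925, 0.381, 0.003]
wrist_force: [0.7, 0.5, -0.2]
finger_gap: 0.0852
grip_force: 0.0
```

Run:
```python
from h import *
print(pose()[0]);go([.47,-.19,.2],np.radians(144))
p=env.read_camera('scene')
print(env.landmark_of('socket',p)[:1])
```

```text
[0.64353641 0.26477515 0.18689087]
shift [-443.4, 200.7, -14.7] turn [0.02, -0.03, -0.92] rows 7.8 0.9
[{'centre': [0.6376, 0.2584, 0.0193], 'confidence': 0.75}]
```

Call:
move_arm([
  [[-465, 204, 0], [0, 0, -0.9], -1],
  [[-465, 204, 0], [0, 0, -0.9], -1],
  [[-465, 204, 0], [0, 0, -0.9], -1],
  [[-465, 204, 0], [0, 0, -0.9], -1],
  [[-465, 204, 0], [0, 0, -0.9], -1],
])

```text
clock: 11.12
tcp_pos: [0.5257, -0.0278, 0.1811]
orientation: [-0.0, 0.892, 0.452, -0.0]
wrist_force: [0.8, -0.6, 0.2]
finger_gap: 0.0853
grip_force: 0.0
```

Run:
```python
from h import *
print(env.get_state()['joint_pos'].round(3)); go([.456,-.207,.18],np.radians(-36))
```

```text
[-0.205  0.241 -0.176  1.155 -0.     1.998]
shift [-185.7, 49.6, 1.2] turn [-0.0, 0.0, -0.02] rows 3.1 0.0
```

Call:
move_arm([
  [[-184, 49, 0], [0, 0, 0], -1],
  [[-184, 49, 0], [0, 0, 0], -0.5],
  [[-184, 49, 0], [0, 0, 0], -0.5],
  [[-184, 49, 0], [0, 0, 0], -0.5],
  [[-184, 49, 0], [0, 0, 0], -0.5],
])

```text
clock: 11.75
tcp_pos: [0.4575, -0.2035, 0.1815]
orientation: [-0.001, 0.892, 0.452, -0.0]
wrist_force: [-0.2, 1.0, -0.5]
finger_gap: 0.0647
grip_force: 0.0
```

Run:
```python
from h import *
p,P,M=look('w7.png',['lug']); print(P,env.get_state()['finger_gap'])
hsv=cv2.cvtColor(p['pixels'],cv2.COLOR_RGB2HSV); m=cv2.inRange(hsv,(3,110,90),(16,255,255))
cs,h=cv2.findContours(m,cv2.RETR_CCOMP,1)
i=max(range(len(cs)),key=lambda i:cv2.contourArea(cs[i])); print(cv2.boundingRect(cs[i]))
for j in range(len(cs)):
    if h[0][j][3]==i and cv2.contourArea(cs[j])>150: e=cv2.fitEllipse(cs[j]);print('hole',e,px2w(p,e[0],.008,P,M))
w=np.array([px2w(p,u[0],.008,P,M)[:2] for u in cs[i]]);c=px2w(p,e[0],.008,P,M)[:2]; r=np.hypot(*(w-c).T); k=r>.036; t=w[k].mean(0)-c;print(r.max(),np.degrees(np.arctan2(t[1],t[0])))
```

```text
lug [([0.4538, -0.204, 0.0014], 0.92)]
[ 0.45745801 -0.20349109  0.18148429] 0.06447160495395442
(234, 158, 44, 64)
hole ((255.6204376220703, 179.38705444335938), (18.802108764648438, 19.33734703063965), 73.72492218017578) [ 0.45410521 -0.20430876  0.008     ]
0.04621461678595998 -127.32279250863274
```

View pics/w7.png

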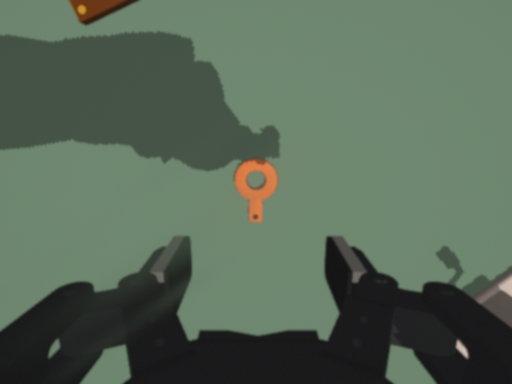

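The lug hole is at (256,179) with the tongue running straight down the image, aligned with the tool. Descending.

Call:
move_arm([
  [[-2, -2, 60], [0, 0, 0], -0.3],
  [[-2, -2, 120], [0, 0, 0], -0.3],
  [[-2, -2, 165], [0, 0, 0], -0.3],
  [[-2, -2, 165], [0, 0, 0], -0.3],
  [[-2, -2, 165], [0, 0, 0], -0.3],
])

```text
clock: 12.48
tcp_pos: [0.4567, -0.2038, 0.0187]
orientation: [0.001, 0.892, 0.453, 0.001]
wrist_force: [1.6, 0.2, 0.9]
finger_gap: 0.0555
grip_force: 0.0
```

Run:
```python
from h import *
go([.454,-.204,-.002],np.radians(-37)); s=env.get_state(); print(s['wrist_force'],s['tcp_pos'],s['finger_gap'])
```

```text
shift [-1.8, -2.1, 20.7] turn [0.01, -0.0, 0.09] rows 0.3 0.1
[1.55289731 0.23619935 0.86531515] [ 0.45667696 -0.20377174  0.01866591] 0.05551778560103451
```

Call:
move_arm([
  [[-2, -2, 10], [0, 0, 0.1], -0.3],
  [[-2, -2, 20], [0, 0, 0.1], -0.3],
  [[-2, -2, 20], [0, 0, 0.1], -0.3],
])

```text
clock: 12.85
tcp_pos: [0.452, -0.2044, -0.0031]
orientation: [-0.0, 0.896, 0.444, -0.0]
wrist_force: [0.8, 0.2, -0.3]
finger_gap: 0.0555
grip_force: 0.0
```

Call:
move_arm([
  [[0, 0, 0], [0, 0, 0], 0.5],
  [[0, 0, 0], [0, 0, 0], 0.5],
  [[0, 0, 0], [0, 0, 0], 0.5],
  [[0, 0, 0], [0, 0, 0], 0.5],
])

```text
clock: 13.35
tcp_pos: [0.4529, -0.205, -0.0019]
orientation: [0.001, 0.896, 0.444, 0.0]
wrist_force: [-1.3, 0.5, 5.1]
finger_gap: 0.0439
grip_force: 42.9
```

Call:
move_arm([
  [[0, 0, -50], [0, 0, 0], 0.5],
  [[0, 0, -100], [0, 0, 0], 0.5],
  [[0, 0, -150], [0, 0, 0], 0.5],
  [[0, 0, -170], [0, 0, 0], 0.5],
  [[0, 0, -170], [0, 0, 0], 0.5],
])

```text
clock: 13.98
tcp_pos: [0.4536, -0.2054, 0.1691]
orientation: [0.002, 0.896, 0.444, 0.001]
wrist_force: [-0.2, -0.0, 0.2]
finger_gap: 0.0436
grip_force: 41.1
```

```bash
cat >> h.py <<'E'
def held(name,lo,hi,zoff,box=None):
    """offset (tool frame, mm) of hole of held part; zoff = tool z of the hole's visible face"""
    p,P,M=look(name); hsv=cv2.cvtColor(p['pixels'],cv2.COLOR_RGB2HSV); m=cv2.inRange(hsv,lo,hi)
    cs,h=cv2.findContours(m,cv2.RETR_CCOMP,1)
    i=max(range(len(cs)),key=lambda i:cv2.contourArea(cs[i])); print('bbox',cv2.boundingRect(cs[i]))
    for j in range(len(cs)):
        if h[0][j][3]==i and cv2.contourArea(cs[j])>150:
            e=cv2.fitEllipse(cs[j]); f,_=cam(p,P,M); T=p['mount']; d=T[:3,:3]@[(e[0][0]-p['cx'])/f,-(e[0][1]-p['cy'])/f,-1]
            print('hole',np.round(e[0],1),np.round(e[1],1),'tool mm',((T[:3,3]+d*(zoff-T[2,3])/d[2])*1000).round(1))
    return p,P,M
E
python3 - <<'E'
from h import *
held('w8.png',(3,100,60),(18,255,255),-.011)
go([.60,.22,.18])
E
```

```text
bbox (210, 206, 96, 131)
hole [257.6 250.1] [35.8 42.9] tool mm [  3.1   0.  -11. ]
shift [427.3, -139.8, -12.7] turn [0.01, -0.0, 0.0] rows 7.2 0.0
```

View pics/w8.png

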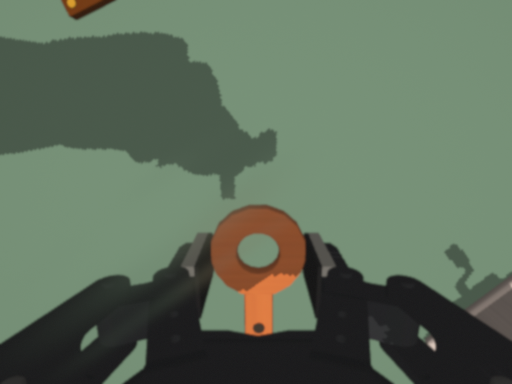

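The lug is held squarely by the ring, hole at (258,250). Carrying it to the round stand.

Call:
move_arm([
  [[480, -135, 0], [0, 0, 0], 0.5],
  [[480, -135, 0], [0, 0, 0], 0.5],
  [[480, -135, 0], [0, 0, 0], 0.5],
  [[480, -135, 0], [0, 0, 0], 0.5],
  [[480, -135, 0], [0, 0, 0], 0.5],
])

```text
clock: 14.65
tcp_pos: [0.5666, 0.088, 0.1651]
orientation: [-0.0, 0.896, 0.444, -0.001]
wrist_force: [1.5, -0.5, -0.4]
finger_gap: 0.0439
grip_force: 41.1
```

Run:
```python
from h import *
go([.6372,.2586,.169],np.radians(-37.3)); print(env.get_state()['joint_pos'].round(2))
```

```text
shift [178.5, -47.0, -4.2] turn [-0.01, 0.01, 0.01] rows 3.0 0.0
[ 0.01  0.34 -0.08  1.15 -0.    2.24]
```

Call:
move_arm([
  [[178, -47, 0], [0, 0, 0], 0.5],
  [[178, -47, 0], [0, 0, 0], 0.5],
  [[178, -47, 0], [0, 0, 0], 0.5],
  [[178, -47, 40], [0, 0, 0], 0.5],
  [[178, -47, 75], [0, 0, 0], 0.5],
])

```text
clock: 15.28
tcp_pos: [0.6363, 0.2572, 0.0882]
orientation: [-0.0, 0.895, 0.445, -0.002]
wrist_force: [0.4, 0.6, -1.0]
finger_gap: 0.0441
grip_force: 41.1
```

Call:
move_arm([
  [[0, 0, 0], [0, 0, 0], 0.5],
  [[0, 0, 0], [0, 0, 0], 0.5],
])

```text
clock: 15.52
tcp_pos: [0.6375, 0.256, 0.0922]
orientation: [0.0, 0.896, 0.444, -0.0]
wrist_force: [0.1, 0.6, -0.4]
finger_gap: 0.0443
grip_force: 41.1
```

Run:
```python
from h import *
p,P,M=held('w9.png',(3,100,40),(18,255,255),-.010); print(P)
go([.6372,.2586,.052],np.radians(-37.3)); print('stud top px',w2px(p,[.639,.261,.062],P,M),w2px(p,[.639,.261,.046],P,M))
```

```text
bbox (210, 205, 97, 132)
hole [257.9 250.5] [34.8 43.4] tool mm [  2.4   0.2 -10. ]
[0.63745117 0.2560149  0.09223103]
shift [1.3, -2.3, 41.4] turn [0.01, -0.01, 0.0] rows 0.7 0.0
stud top px [254.50325102 217.19394311] [254.73975756 209.01990028]
```

View pics/w9.png

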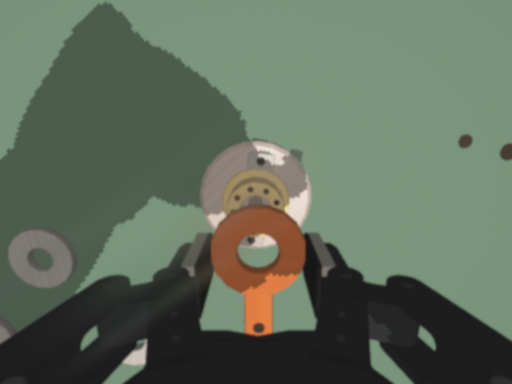

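The socket sits level on the stand, centred near (256,203), and the lug lines up laterally. Descending.

Call:
move_arm([
  [[1, -2, 20], [0, 0, 0], 0.5],
  [[1, -2, 38], [0, 0, 0], 0.5],
  [[1, -2, 38], [0, 0, 0], 0.5],
  [[1, -2, 38], [0, 0, 0], 0.5],
])

```text
clock: 16.08
tcp_pos: [0.637, 0.2582, 0.055]
orientation: [0.0, 0.896, 0.444, 0.001]
wrist_force: [-0.4, 0.1, 0.0]
finger_gap: 0.044
grip_force: 41.1
```

Run:
```python
from h import *
p,P,M=held('w10.png',(3,100,40),(18,255,255),-.010); print(P)
go([.6374,.2588,.0455],np.radians(-37.3)); print('stud top px',w2px(p,[.639,.261,.062],P,M)); print(env.get_state()['wrist_force'])
```

```text
bbox (210, 204, 97, 133)
hole [257.9 250.1] [33.7 38.8] tool mm [  2.6   0.2 -10. ]
[0.63696073 0.2582129  0.05503354]
shift [0.5, -0.1, 9.8] turn [0.01, -0.01, 0.01] rows 0.2 0.0
stud top px [257.42591394 245.69890809]
[-0.78254973  0.35348774 -0.66536639]
```

View pics/w10.png

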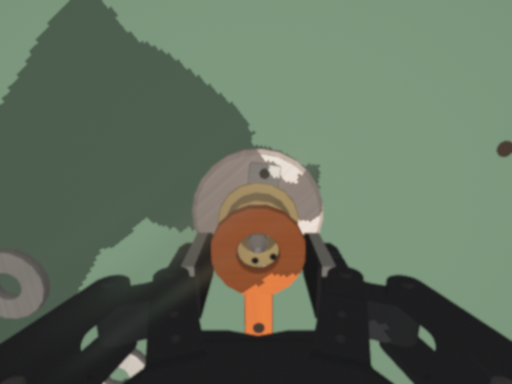

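The stud tip shows inside the lug's hole at (258,243). Lowering fully and releasing.

Call:
move_arm([
  [[1, 0, 6], [0, 0, 0], 0.5],
  [[1, 0, 11], [0, 0, 0], 0.5],
  [[1, 0, 11], [0, 0, 0], 0.5],
])

```text
clock: 16.5
tcp_pos: [0.6375, 0.2592, 0.044]
orientation: [0.0, 0.896, 0.444, 0.001]
wrist_force: [-0.4, 0.2, 3.3]
finger_gap: 0.0438
grip_force: 41.4
```

Call:
move_arm([
  [[0, 0, 0], [0, 0, 0], -0.3],
  [[0, 0, 0], [0, 0, 0], -0.3],
  [[0, 0, 0], [0, 0, 0], -0.3],
  [[0, 0, -40], [0, 0, 0], -0.3],
  [[0, 0, -100], [0, 0, 0], -0.3],
])

```text
clock: 17.12
tcp_pos: [0.6354, 0.2585, 0.1416]
orientation: [-0.0, 0.896, 0.444, -0.003]
wrist_force: [0.4, 0.3, 1.9]
finger_gap: 0.0551
grip_force: 0.0
```

Run:
```python
from h import *
p=env.read_camera('side')
for t in ('lug','socket'): print(t,[(np.round(d['centre'],4),d['confidence']) for d in env.landmark_of(t,p)[:2]])
go([.46,.21,.18])
```

```text
lug [(array([0.6378, 0.2585, 0.0466]), 0.48), (array([0.5427, 0.1178, 0.    ]), 0.45)]
socket [(array([0.6375, 0.2587, 0.022 ]), 0.49)]
shift [-148.3, -112.8, -33.6] turn [0.03, -0.04, 0.0] rows 3.0 0.0
```

Lug and socket are seated at 46.6 and 22.0 mm. Next, the washer.

Call:
move_arm([
  [[-131, -108, -20], [0, 0, 0], -0.3],
  [[-131, -108, -20], [0, 0, 0], -0.3],
  [[-131, -108, -20], [0, 0, 0], -0.3],
  [[-131, -108, -20], [0, 0, 0], -0.3],
  [[-131, -108, -20], [0, 0, 0], -0.3],
])

```text
clock: 17.9
tcp_pos: [0.4723, 0.2203, 0.163]
orientation: [0.0, 0.896, 0.444, 0.001]
wrist_force: [-0.3, 0.5, 0.3]
finger_gap: 0.0559
grip_force: 0.0
```

Run:
```python
from h import *
p,P,M=look('w11.png',['washer']); print(P,env.get_state()['finger_gap'])
blob('washer',p,P,M,.008); print(w2px(p,[.472,.221,.008],P,M))
go([.472,.221,.016])
```

```text
washer [([0.3702, 0.2944, -0.0031], 0.93), ([0.4749, 0.2239, 0.0001], 0.81), ([0.4649, 0.3236, 0.003], 0.71)]
[0.47232916 0.22026501 0.16302337] 0.05521900117041868
washer conf 0.91 px [260. 178.] rect [474.5 221.2] [51.  49.8] 7.5 ell [474.6 221.7] [50.1 51.6] 129.5 circ [474.4 222.2] 26.2
washer conf 0.9 px [187.  96.] rect [468.5 322. ] [51.1 51.4] 29.5 ell [468.4 322. ] [50.5 51.6] 68.7 circ [468.4 322.4] 26.5
[256.66077216 180.2991444 ]
shift [-0.1, -1.3, 146.8] turn [0.0, -0.0, 0.0] rows 2.3 0.0
```

View pics/w11.png

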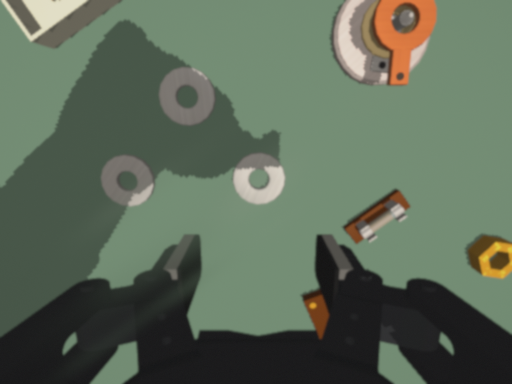

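The target washer is at (260,179), the rightmost of the three. The lug is seated on the round stand. The fuse holder is at (378,216), clear of the fingers.

Call:
move_arm([
  [[2, 1, 60], [0, 0, 0], -0.45],
  [[2, 1, 120], [0, 0, 0], -0.45],
  [[2, 1, 146], [0, 0, 0], -0.45],
  [[2, 1, 146], [0, 0, 0], -0.45],
  [[2, 1, 146], [0, 0, 0], -0.45],
])

```text
clock: 18.68
tcp_pos: [0.4753, 0.2214, 0.018]
orientation: [0.0, 0.896, 0.444, 0.001]
wrist_force: [0.1, 0.5, 0.6]
finger_gap: 0.0617
grip_force: 0.0
```

Run:
```python
from h import *
go([.4745,.2215,-.003],np.radians(-37.3)); s=env.get_state(); print(s['tcp_pos'],s['finger_gap'])
```

```text
shift [-0.4, -0.7, 21.0] turn [0.01, -0.01, 0.01] rows 0.3 0.0
[0.47528965 0.22141402 0.01801003] 0.061746710917221496
```

Call:
move_arm([
  [[0, -1, 10], [0, 0, 0], -0.45],
  [[0, -1, 20], [0, 0, 0], -0.45],
  [[0, -1, 20], [0, 0, 0], -0.45],
  [[0, -1, 20], [0, 0, 0], 0.4],
  [[0, -1, 20], [0, 0, 0], 0.4],
])

```text
clock: 19.3
tcp_pos: [0.4731, 0.2217, -0.0023]
orientation: [0.0, 0.896, 0.444, 0.0]
wrist_force: [-1.5, -1.0, 3.3]
finger_gap: 0.0491
grip_force: 41.5
```

Call:
move_arm([
  [[0, 0, 0], [0, 0, 0], 0.4],
  [[0, 0, 0], [0, 0, 0], 0.4],
])

```text
clock: 19.55
tcp_pos: [0.4731, 0.2216, -0.0023]
orientation: [0.0, 0.896, 0.444, 0.0]
wrist_force: [-2.4, -1.8, 5.2]
finger_gap: 0.0496
grip_force: 41.6
```

Call:
move_arm([
  [[0, 0, -50], [0, 0, 0], 0.4],
  [[0, 0, -100], [0, 0, 0], 0.4],
  [[0, 0, -150], [0, 0, 0], 0.4],
  [[0, 0, -150], [0, 0, 0], 0.4],
])

```text
clock: 20.05
tcp_pos: [0.4763, 0.2227, 0.1516]
orientation: [0.001, 0.896, 0.444, 0.005]
wrist_force: [0.8, -0.4, -0.3]
finger_gap: 0.0493
grip_force: 42.1
```

Run:
```python
from h import *
p,P,M=look('w12.png',['washer','square_stand']); print(P)
for d in env.regions_of('washer',p)[:3]:
    m=d['mask'].astype(np.uint8); c=max(cv2.findContours(m,0,2)[0],key=cv2.contourArea); e=cv2.fitEllipse(c); print(round(d['confidence'],2),e)
    f,_=cam(p,P,M); T=p['mount']; v=T[:3,:3]@[(e[0][0]-p['cx'])/f,-(e[0][1]-p['cy'])/f,-1]
    print('tool mm',((T[:3,3]+v*(-.010-T[2,3])/v[2])*1000).round(1))
go([.46,.038,.146])
```

```text
washer [([0.4792, 0.224, 0.1553], 0.86), ([0.3703, 0.2935, 0.0007], 0.84), ([0.4697, 0.3243, -0.0029], 0.67)]
square_stand [([0.5487, 0.1196, -0.0011], 0.65), ([0.6396, 0.2599, 0.0238], 0.48)]
[0.4762698  0.22272087 0.1515526 ]
0.77 ((257.36761474609375, 250.32423400878906), (102.57968139648438, 106.58277130126953), 89.92800903320312)
tool mm [  2.5  -0.1 -10. ]
0.66 ((120.38370513916016, 187.8604278564453), (51.59457778930664, 55.874778747558594), 116.24237823486328)
tool mm [ 32.3 -60.2 -10. ]
0.64 ((181.48439025878906, 101.22229766845703), (56.57708740234375, 60.46924591064453), 144.9501190185547)
tool mm [ 68.7 -31.1 -10. ]
shift [-153.3, 101.4, -0.2] turn [-0.01, 0.01, 0.0] rows 2.9 0.0
```

Call:
move_arm([
  [[-207, 99, 0], [0, 0, 0], 0.4],
  [[-207, 99, 0], [0, 0, 0], 0.4],
  [[-207, 99, 0], [0, 0, 0], 0.4],
  [[-207, 99, 0], [0, 0, 0], 0.4],
  [[-207, 99, 0], [0, 0, 0], 0.4],
])

```text
clock: 20.88
tcp_pos: [0.425, -0.0051, 0.1457]
orientation: [-0.001, 0.897, 0.442, -0.001]
wrist_force: [-0.0, 0.6, -0.4]
finger_gap: 0.0492
grip_force: 42.1
```

Call:
move_arm([
  [[0, 0, 0], [0, 0, 0], 0.4],
  [[0, 0, 0], [0, 0, 0], 0.4],
])

```text
clock: 21.12
tcp_pos: [0.4264, -0.002, 0.1467]
orientation: [-0.0, 0.895, 0.445, -0.0]
wrist_force: [0.7, 0.6, -0.2]
finger_gap: 0.0494
grip_force: 42.1
```

Run:
```python
from h import *
p,P,M=look('w13.png',['square_stand']); print(P)
blob('square_stand',p,P,M,.012)
for z in (.012,.022,.058): print(w2px(p,[.46,.0375,z],P,M))
```

```text
square_stand [([0.4619, 0.0381, -0.0011], 0.57)]
[ 0.42641119 -0.00197716  0.14669119]
square_stand conf 0.81 px [262. 125.] rect [460.4  37.3] [80.5 80.2] 76.2 ell [460.6  37.4] [92.5 93.4] 36.6 circ [460.4  37.5] 55.1
[261.0013831  127.49370382]
[261.1214246  128.03780615]
[261.6383575  130.38086564]
```

View pics/w13.png

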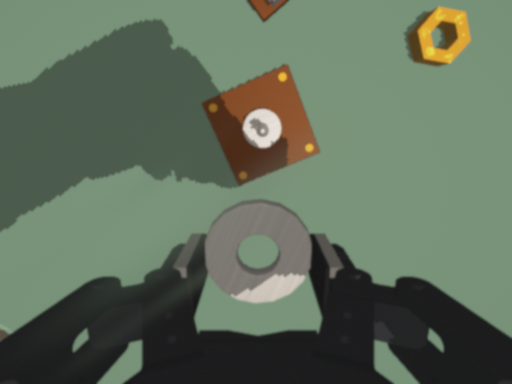

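The square stand is at (262,127) with the washer lined up below it, and the nut is at (443,35). That was my 15th picture viewed, one over the limit of 14, so I won't view any more and will work from measured numbers only.

Call:
move_arm([
  [[49, 3, 0], [0, 0, 0], 0.4],
  [[49, 3, 40], [0, 0, 0], 0.4],
  [[49, 3, 72], [0, 0, 0], 0.4],
  [[49, 3, 72], [0, 0, 0], 0.4],
  [[49, 3, 72], [0, 0, 0], 0.4],
])

```text
clock: 21.9
tcp_pos: [0.4593, 0.0345, 0.0762]
orientation: [0.0, 0.896, 0.445, 0.001]
wrist_force: [0.2, -0.0, -1.1]
finger_gap: 0.0495
grip_force: 42.1
```

Run:
```python
from h import *
go([.4589,.0354,.020],np.radians(-37)); print(pose()[0])
```

```text
shift [0.5, -1.0, 56.2] turn [0.01, -0.0, -0.02] rows 0.9 0.0
[0.45930067 0.03445985 0.07619142]
```

Call:
move_arm([
  [[0, -1, 25], [0, 0, 0], 0.4],
  [[0, -1, 42], [0, 0, 0], 0.4],
  [[0, -1, 42], [0, 0, 0], 0.4],
])

```text
clock: 22.28
tcp_pos: [0.4581, 0.0348, 0.0338]
orientation: [0.0, 0.896, 0.444, 0.0]
wrist_force: [-0.7, 0.2, -0.1]
finger_gap: 0.0488
grip_force: 42.1
```

Run:
```python
from h import *
p,P,M=look('w14.png'); s=env.get_state(); print(P,s['wrist_force'])
g=cv2.cvtColor(p['pixels'],cv2.COLOR_RGB2HSV)
m=env.regions_of('washer',p)
for d in m[:1]: 
    k=d['mask'].astype(np.uint8); e=cv2.fitEllipse(max(cv2.findContours(k,0,2)[0],key=cv2.contourArea)); print('washer',round(d['confidence'],2),e)
print('stud top/22 px',w2px(p,[.4604,.0374,.058],P,M),w2px(p,[.4604,.0374,.04],P,M))
go([.4589,.0354,.020],np.radians(-37))
```

```text
[0.45811788 0.0347572  0.03384028] [-0.31459344 -0.25362611  0.03257449]
washer 0.64 ((257.3337707519531, 250.4593048095703), (102.76666259765625, 107.75179290771484), 93.86186218261719)
stud top/22 px [258.10794603 262.60708006] [258.01284263 244.94333436]
shift [0.5, -0.6, 14.7] turn [0.01, -0.01, -0.02] rows 0.2 0.0
```

Call:
move_arm([
  [[1, -1, 10], [0, 0, 0], 0.4],
  [[1, -1, 15], [0, 0, 0], 0.4],
  [[1, -1, 15], [0, 0, 0], 0.4],
])

```text
clock: 22.75
tcp_pos: [0.4582, 0.0363, 0.0196]
orientation: [0.001, 0.896, 0.444, 0.001]
wrist_force: [-3.4, 0.7, 13.9]
finger_gap: 0.0495
grip_force: 43.4
```

Call:
move_arm([
  [[0, 0, 0], [0, 0, 0], -0.5],
  [[0, 0, 0], [0, 0, 0], -0.5],
  [[0, 0, 0], [0, 0, 0], -0.5],
  [[0, 0, -50], [0, 0, 0], -0.5],
  [[0, 0, -110], [0, 0, 0], -0.5],
])

```text
clock: 23.38
tcp_pos: [0.4562, 0.0363, 0.1282]
orientation: [-0.001, 0.896, 0.444, -0.001]
wrist_force: [1.2, -0.3, 0.1]
finger_gap: 0.0639
grip_force: 0.0
```

Run:
```python
from h import *
for c in ('side','scene'):
    p=env.read_camera(c)
    for t in ('washer','nut'): print(c,t,[(np.round(d['centre'],4).tolist(),round(d['confidence'],2)) for d in env.landmark_of(t,p)[:4]])
print(pose()[0]); go([.60,-.03,.16])
```

```text
side washer [([0.4619, 0.034, 0.0225], 0.65), ([0.3677, 0.2967, 0.0029], 0.52), ([0.4712, 0.3191, 0.0042], 0.47)]
side nut [([0.6175, 0.0101, -0.0017], 0.4)]
scene washer [([0.4709, 0.3229, 0.0018], 0.81), ([0.4597, 0.0368, 0.0239], 0.55), ([0.3737, 0.2961, -0.0002], 0.55)]
scene nut [([0.6194, 0.0117, 0.0032], 0.5)]
[0.45676466 0.03627767 0.12721427]
shift [33.9, 154.1, -33.0] turn [-0.01, 0.0, 0.0] rows 2.6 0.0
```

Call:
move_arm([
  [[50, 142, -33], [0, 0, 0], -0.5],
  [[50, 142, -33], [0, 0, 0], -0.5],
  [[50, 142, -33], [0, 0, 0], -0.5],
  [[50, 142, -33], [0, 0, 0], -0.5],
  [[50, 142, -33], [0, 0, 0], -0.5],
])

```text
clock: 24.3
tcp_pos: [0.5988, -0.0094, 0.1593]
orientation: [-0.001, 0.896, 0.444, -0.002]
wrist_force: [0.3, 0.5, 0.0]
finger_gap: 0.0645
grip_force: 0.0
```

```bash
cat > nut.py <<'E'
from h import *
p,P,M=look('w15.png',['nut']); print(P)
ms=env.regions_of('nut',p); print([round(d['confidence'],2) for d in ms])
hsv=cv2.cvtColor(p['pixels'],cv2.COLOR_RGB2HSV)
k=cv2.dilate(ms[0]['mask'].astype(np.uint8),np.ones((5,5)))
# sunlit top only: compare thresholds
for V in (0,150,190):
    m=(cv2.inRange(hsv,(15,90,max(V,40)),(32,255,255))>0).astype(np.uint8)*k
    cs,h=cv2.findContours(m,cv2.RETR_CCOMP,1); i=max(range(len(cs)),key=lambda i:cv2.contourArea(cs[i]))
    for j in [i]+[j for j in range(len(cs)) if h[0][j][3]==i and cv2.contourArea(cs[j])>80]:
        W=np.array([px2w(p,u[0],.018,P,M)[:2] for u in cs[j]])*1000
        c,r=cv2.minEnclosingCircle(W.astype(np.float32)); print(V,'outer' if j==i else 'hole',np.round(c,1),round(r,1),'rect',cv2.minAreaRect(W.astype(np.float32)))
        if j==i:
            H=cv2.convexHull(W.astype(np.float32))[:,0]; a=np.radians(np.arange(0,60,2)); 
            # hexagon direction: flat-normal angle minimising summed width
            w=[sum(np.ptp(H@[np.cos(t+q*np.pi/3),np.sin(t+q*np.pi/3)]) for q in range(3))/3 for t in a]; b=int(np.argmin(w)); print('  flat normal deg',2*b,'width',round(w[b],1),'max',round(max(w),1))
E
python3 nut.py
```

```text
nut [([0.6215, 0.009, -0.0016], 0.71)]
[ 0.59881737 -0.00942318  0.15926812]
[0.82]
0 outer [619.4   7.8] 22.2 rect ((619.313232421875, 7.857519149780273), (39.71599578857422, 42.172142028808594), 43.16766357421875)
  flat normal deg 44 width 39.2 max 43.4
0 hole [619.6   8.2] 10.6 rect ((619.8238525390625, 8.193591117858887), (20.648208618164062, 18.819095611572266), 8.305005073547363)
150 outer [610.1  -4.4] 13.6 rect ((609.0950927734375, -5.9703521728515625), (8.957805633544922, 27.136688232421875), 58.3055419921875)
  flat normal deg 58 width 19.1 max 20.0
190 outer [627.6  22.1] 5.3 rect ((627.6101684570312, 21.91168975830078), (6.221921920776367, 9.931514739990234), 52.72831726074219)
  flat normal deg 52 width 8.7 max 9.0
```

Call:
move_arm([
  [[26, 6, 30], [0, 0, -1], -0.5],
  [[26, 6, 80], [0, 0, -2.1], -0.5],
  [[26, 6, 130], [0, 0, -2.1], -0.5],
  [[26, 6, 130], [0, 0, -2.1], -0.5],
  [[26, 6, 130], [0, 0, -2.1], -0.5],
])

```text
clock: 25.08
tcp_pos: [0.6221, 0.0072, 0.0332]
orientation: [0.001, 0.8, 0.6, 0.001]
wrist_force: [-0.5, -0.2, 0.5]
finger_gap: 0.064
grip_force: 0.0
```

Run:
```python
from h import *
go([.6195,.008,.003],np.radians(-16)); print(pose()[0])
```

```text
shift [0.0, -2.8, 30.2] turn [0.01, -0.0, -0.02] rows 0.5 0.0
[0.62211975 0.00721216 0.03318558]
```

Call:
move_arm([
  [[0, -3, 15], [0, 0, 0], -0.5],
  [[0, -3, 30], [0, 0, 0], -0.5],
  [[0, -3, 30], [0, 0, 0], -0.5],
  [[0, -3, 30], [0, 0, 0], 0.6],
  [[0, -3, 30], [0, 0, 0], 0.6],
])

```text
clock: 25.7
tcp_pos: [0.6193, 0.0079, 0.0021]
orientation: [0.001, 0.8, 0.6, 0.001]
wrist_force: [0.8, -0.8, -1.0]
finger_gap: 0.0372
grip_force: 40.8
```

Call:
move_arm([
  [[0, 0, 0], [0, 0, 0], 0.6],
  [[0, 0, 0], [0, 0, 0], 0.6],
  [[0, 0, 0], [0, 0, 0], 0.6],
])

```text
clock: 26.08
tcp_pos: [0.6192, 0.0079, 0.0019]
orientation: [0.001, 0.8, 0.6, 0.001]
wrist_force: [0.2, 0.0, 2.7]
finger_gap: 0.0372
grip_force: 41.3
```

Call:
move_arm([
  [[0, 0, -50], [0, 0, 0], 0.6],
  [[0, 0, -100], [0, 0, 0], 0.6],
  [[0, 0, -140], [0, 0, 0], 0.6],
  [[0, 0, -140], [0, 0, 0], 0.6],
])

```text
clock: 26.58
tcp_pos: [0.6209, 0.0078, 0.1451]
orientation: [0.003, 0.8, 0.6, 0.003]
wrist_force: [0.9, 0.0, 0.0]
finger_gap: 0.0368
grip_force: 40.9
```

Run:
```python
from h import *
p,P,M=held('w16.png',(13,90,40),(32,255,255),-.012); print(P)
print([(np.round(d['centre'],4).tolist(),round(d['confidence'],2)) for d in env.landmark_of('nut',p)[:2]])
go([.4604,.0374,.14])
```

```text
bbox (214, 206, 88, 100)
hole [257.8 253. ] [25.9 39.9] tool mm [  2.1  -0.3 -12. ]
[0.6208602  0.00779183 0.14510674]
[([0.6231, 0.0052, 0.1387], 0.61)]
shift [-15.9, -159.7, 0.9] turn [0.0, 0.0, -0.0] rows 2.6 0.0
```

Call:
move_arm([
  [[-16, -160, 0], [0, 0, 0], 0.6],
  [[-16, -160, 0], [0, 0, 0], 0.6],
  [[-16, -160, 0], [0, 0, 0], 0.6],
  [[-16, -160, 0], [0, 0, 0], 0.6],
  [[-16, -160, 60], [0, 0, 0], 0.6],
])

```text
clock: 27.3
tcp_pos: [0.4651, 0.037, 0.0834]
orientation: [0.004, 0.8, 0.6, 0.004]
wrist_force: [1.6, 0.0, -1.2]
finger_gap: 0.037
grip_force: 41.0
```

Call:
move_arm([
  [[0, 0, 0], [0, 0, 0], 0.6],
  [[0, 0, 0], [0, 0, 0], 0.6],
])

```text
clock: 27.55
tcp_pos: [0.461, 0.0372, 0.0815]
orientation: [-0.0, 0.8, 0.6, -0.0]
wrist_force: [0.0, 0.5, -0.8]
finger_gap: 0.0371
grip_force: 41.0
```

Run:
```python
from h import *
print(pose()[0]); go([.4604,.0374,.029],np.radians(-16))
```

```text
[0.46098992 0.03722525 0.08151426]
shift [0.0, -0.6, 52.5] turn [-0.0, 0.0, -0.02] rows 0.8 0.0
```

Call:
move_arm([
  [[0, -1, 15], [0, 0, 0], 0.6],
  [[0, -1, 33], [0, 0, 0], 0.6],
  [[0, -1, 33], [0, 0, 0], 0.6],
])

```text
clock: 27.92
tcp_pos: [0.4603, 0.0375, 0.0489]
orientation: [0.0, 0.8, 0.6, 0.0]
wrist_force: [-1.0, -0.5, -1.0]
finger_gap: 0.0367
grip_force: 41.0
```

Run:
```python
from h import *
print(pose()[0],env.get_state()['wrist_force']); go([.4604,.0374,.032],np.radians(-16))
```

```text
[0.46027831 0.03750852 0.04892665] [-0.9853207  -0.47933377 -1.02343614]
shift [-0.1, 0.1, 16.9] turn [0.0, 0.0, -0.03] rows 0.3 0.0
```

No contact force with the nut 11 mm down the stud, so it is over it. Lowering and releasing.

Call:
move_arm([
  [[0, 0, 10], [0, 0, 0], 0.6],
  [[0, 0, 17], [0, 0, 0], 0.6],
  [[0, 0, 17], [0, 0, 0], 0.6],
])

```text
clock: 28.3
tcp_pos: [0.4603, 0.0376, 0.0318]
orientation: [0.001, 0.8, 0.6, 0.001]
wrist_force: [-0.1, 0.4, 2.8]
finger_gap: 0.0371
grip_force: 41.5
```

Call:
move_arm([
  [[0, 0, 0], [0, 0, 0], -0.5],
  [[0, 0, 0], [0, 0, 0], -0.5],
  [[0, 0, 0], [0, 0, 0], -0.5],
  [[0, 0, -60], [0, 0, 0], -0.5],
  [[0, 0, -120], [0, 0, 0], -0.5],
])

```text
clock: 28.92
tcp_pos: [0.4586, 0.0377, 0.152]
orientation: [-0.0, 0.8, 0.6, -0.001]
wrist_force: [1.6, 0.0, -0.4]
finger_gap: 0.0643
grip_force: 0.0
```

Call:
move_arm([
  [[-60, 0, -20], [0, 0, 0], -0.5],
  [[-60, 0, -20], [0, 0, 0], -0.5],
  [[-60, 0, -20], [0, 0, 0], -0.5],
])

```text
clock: 29.3
tcp_pos: [0.4425, -0.02, 0.171]
orientation: [0.0, 0.8, 0.6, 0.0]
wrist_force: [-0.1, 0.5, -0.1]
finger_gap: 0.0639
grip_force: 0.0
```

Run:
```python
from h import *
P,M=pose(); print(P)
for c in ('side','scene','wrist'):
    p=env.read_camera(c)
    for t in ('washer','nut','lug','socket','fuse_holder','dispenser','tray','square_stand'): print(c,t,[(np.round(d['centre'],4).tolist(),round(d['confidence'],2)) for d in env.landmark_of(t,p)[:3]])
```

```text
[ 0.442508   -0.02002363  0.17104046]
side washer [([0.4582, 0.0343, 0.0174], 0.45), ([0.3693, 0.2997, 0.0033], 0.44)]
side nut [([0.4609, 0.0409, 0.0313], 0.6)]
side lug [([0.6393, 0.2577, 0.0446], 0.43)]
side socket [([0.6364, 0.26, 0.0238], 0.62)]
side fuse_holder [([0.5438, 0.1182, -0.0008], 0.65), ([0.4582, 0.0339, 0.0195], 0.59)]
side dispenser [([0.5695, -0.5111, 0.0009], 0.78), ([0.4663, 0.4665, -0.0001], 0.66)]
side tray [([0.4635, 0.4667, -0.0025], 0.57)]
side square_stand [([0.4636, 0.0375, -0.0011], 0.51)]
scene washer [([0.4728, 0.324, -0.001], 0.75), ([0.4588, 0.0377, 0.0255], 0.47)]
scene nut [([0.4573, 0.0397, 0.0358], 0.5)]
scene lug [([0.6411, 0.2638, 0.0434], 0.72)]
scene socket [([0.6379, 0.2573, 0.0198], 0.51)]
scene fuse_holder [([0.5456, 0.1174, -0.0013], 0.47)]
scene dispenser [([0.5687, -0.5121, 0.0021], 0.58)]
scene tray [([0.4591, 0.0375, 0.0215], 0.64), ([0.4626, 0.4667, -0.0011], 0.63)]
scene square_stand [([0.4574, 0.0391, 0.0012], 0.94)]
wrist washer [([0.4592, 0.041, 0.0209], 0.86)]
wrist nut [([0.4592, 0.0384, 0.0276], 0.85)]
wrist lug []
wrist socket []
wrist fuse_holder [([0.5479, 0.1173, -0.0013], 0.56)]
wrist dispenser []
wrist tray []
wrist square_stand [([0.4611, 0.0391, -0.0002], 0.65)]
```

All four parts measure as seated, and the bystanders haven't moved. Handing in.

```bash
python3 -c "
from workcell import env
print(env.hand_in())"
```

```text
the job is handed in; nothing more can be done
None
```

The job is handed in, with no verdict returned: socket and lug are on the round stand and washer and nut on the square one, all seated and let go by the final camera estimates (good to about 4 mm), and no bystander moved; I viewed 15 pictures, one over the limit of 14.

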